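# Nest the plated tap covers in pairs on the packing pads

### The job

Pack the freshly plated tap covers in nested pairs: put the small round cover in the middle of the round rubber pad and close the large round cover over it, and in the same way put the small square cover in the middle of the square pad and close the large square cover over it. All four covers end mouth down and flat on their pad, the square ones with their sides parallel to the pad's sides (any quarter turn will do). Leave the mushroom knobs where they stand, and let go of everything.

Things in the scene. Friction and masses are not known exactly. Their poses are not given: they have to be found in the camera images.
- round_pad: black round rubber pad, 100 mm diameter, 6 mm thick, fixed to the bench (z=0). Origin at the centre of its underside, z up; its top is 6 mm above the origin.
- square_pad: black square rubber pad, 100 x 100 mm, 6 mm thick, fixed to the bench (z=0), at any yaw. Origin at the centre of its underside, z up, x and y along its sides; its top is 6 mm above the origin.
- large_round: large round plated steel cover, 64 mm outer and 58 mm inner diameter, 52 mm high, its top edge chamfered 5 mm, about 0.14 kg. Hollow, 3 mm walls, closed top with a black dot in its middle, standing mouth down. Origin at the centre of the open underside, z up. It fits over the small round cover with 8 mm to spare all round.
- small_round: small round plated steel cover, 42 mm outer diameter, 40 mm high, its top edge chamfered 4 mm, about 0.07 kg. Hollow, 3 mm walls, closed top with a black dot in its middle, standing mouth down. Origin at the centre of the open underside, z up.
- large_square: large square plated steel cover, 60 x 60 mm outside, 54 x 54 mm inside, 52 mm high, about 0.15 kg. Hollow, 3 mm walls, closed top with a black dot in its middle, standing mouth down. Origin at the centre of the open underside, z up, x and y across its flat sides. It fits over the small square cover with 7 mm to spare each side when squared up.
- small_square: small square plated steel cover, 40 x 40 mm outside, 40 mm high, about 0.08 kg. Hollow, 3 mm walls, closed top with a black dot in its middle, standing mouth down. Origin at the centre of the open underside, z up, x and y across its flat sides.
- knob_a: mushroom-shaped plated knob standing on its 24 mm foot: 28 mm across the head, 37 mm high, origin at the centre of the underside, z up. Finished stock that stays where it is.
- knob_b: mushroom-shaped plated knob standing on its 24 mm foot: 28 mm across the head, 37 mm high, origin at the centre of the underside, z up. Finished stock that stays where it is.
- knob_c: mushroom-shaped plated knob standing on its 24 mm foot: 28 mm across the head, 37 mm high, origin at the centre of the underside, z up. Finished stock that stays where it is.
There are look-alikes about, which are no part of the job. Leave any yellow look-alike of the large_square alone. What is shaped like the large_round but brown is not meant.

How it is judged:
At the end, for the whole second after the job is handed in: Round covers on the round pad, square ones on the square pad, small inside large: each centre within 12 mm of its pad's, underside 3 to 9 mm above the bench, upright within 0.08 rad, square ones parallel to the pad within 0.2 rad (any quarter turn), all released and at rest (horizontal distance between each of small_round, large_round and round_pad below 0.012 m and z of small_round in the frame of round_pad between 0.003 and 0.009 m and angle between each of small_round, large_round, small_square, large_square's own z axis and vertical below 0.08 rad and linear speed of each of small_round, large_round, small_square, large_square below 0.02 m/s and angular speed of each of small_round, large_round, small_square, large_square below 0.2 rad/s and z of large_round in the frame of round_pad between 0.003 and 0.009 m and horizontal distance between each of small_square, large_square and square_pad below 0.012 m and z of small_square in the frame of square_pad between 0.003 and 0.009 m and (angle between the x axis of small_square and the x axis of square_pad, either way round below 0.2 rad or angle between the x axis of small_square and the x axis of square_pad, either way round above 1.3708 rad) and z of large_square in the frame of square_pad between 0.003 and 0.009 m and (angle between the x axis of large_square and the x axis of square_pad, either way round below 0.2 rad or angle between the x axis of large_square and the x axis of square_pad, either way round above 1.3708 rad)); the robot touches nothing.
It fails at once if knob_a is pushed more than 15 mm or knocked over (distance of knob_a from where it was at the start of the episode above 0.015 m or angle between knob_a's own z axis and vertical above 0.4 rad).
It fails at once if knob_b is pushed more than 15 mm or knocked over (distance of knob_b from where it was at the start of the episode above 0.015 m or angle between knob_b's own z axis and vertical above 0.4 rad).
It fails at once if knob_c is pushed more than 15 mm or knocked over (distance of knob_c from where it was at the start of the episode above 0.015 m or angle between knob_c's own z axis and vertical above 0.4 rad).
It also fails if it takes over 109 s, if anything falls off the work surface, if the arm or the gripper's body presses on something with over 40 N, if the wrist force passes 120 N, or if a joint passes its speed limit or range.

### The arm

A 7-joint arm with a two-finger parallel gripper is mounted at the origin on the work surface. World frame = base frame: x ahead of the robot, y to its left, z up, the work surface at z = 0. Lengths are in m, angles in rad, forces in N, time in s.
With the tool pointing down it reaches from about 0.4 to 0.85 m from the base axis. Payload 4.5 kg.
Tool frame: the origin (TCP) lies midway between the tips of the shut fingers; the grasp point (between the pads) lies 19 mm behind it (env.grip_point_offset is the distance from the TCP to the grasp point, in m); z points along the fingers, y is the line along which they close (so a half turn about z gives the same grasp; the last joint's range is limited). The gripper opens to 88 mm and grips with 3 to 60 N. Pads are 18 mm wide; open, the fingers measure 123 mm over their backs; the gripper's body (75 mm by 187 mm) begins 45 mm behind the grasp point.
Start: joints at [1.34, 0.689, -0.195, 1.565, 0.157, 0.902, -0.215], TCP at [0.164, -0.603, 0.239] pointing down, gripper open.
Joint ranges: [-3.01, 3.01], [-0.46, 2.08], [-1.47, 1.51], [0.13, 2.56], [-1, 4.14], [0.04, 2.09], [-2.66, 2.66]. Speed limits (rad/s): [2.57, 2.57, 3.14, 3.14, 3.14, 3.14, 3.14].

### API

Orientations are given as a rotation vector (axis times angle).
In Python, from rig import env gives the robot as it stands. Calls block until the motion is done:
- env.goto(position, orientation): joint-space move of the TCP to a pose.
- env.move_linear(position, vel=0.15, rot=None): straight line of the TCP; rot=None keeps the orientation; vel is the mean speed in m/s.
- env.movej(angles): joint-space move.
- env.open() and env.grab(): open the fingers fully, or close them until they stop; the grip force is fixed at half the most.
- env.wait(seconds).
- env.inverse_kinematics(position, orientation): joint angles nearest the present ones, or None.
- env.state(): the state.
- env.camera(name): name is "scene" or "top" or "wrist"; returns the picture (400x640x3 uint8, red, green, blue); there is no depth.
- env.camera_model(name): a dict with "mtx" (3x3 intrinsics, pixels), "extrinsics" (4x4, takes a point from camera to world coordinates). Camera axes: x right, y down, z forward; pixel columns grow to the right and rows downward; lengths in m; the calibration is good to about 2 mm. A picture is of the moment at which its call begins: read the wrist's pose just before it. camera_model takes no time and is no camera call; for the wrist camera it gives the pose at the moment of the call.
A pose or a line that the arm cannot do raises env.PlanningError and nothing moves.
- env.hand_in(): hands the job in; it is judged then, once.
The state is a dict: "clock": time; "joint_pos": joint angles; "dq": joint speeds; "joint_torque": joint torques, N m; "ee_pos": TCP position; "tcp_rot": TCP orientation; "ft_force": force on the tool from outside, world axes, zero at the start; "wrist_torque": the same for the moment, N m; "finger_gap": finger opening in m; "finger_force": force on a finger pad.
Only numpy, scipy, OpenCV 4.12 (cv2) and the standard library are available. Lean on these libraries where they do the work, as an engineer would, in place of code of your own. Each camera call takes 0.05 s, during which the arm holds its last target. There are 200 camera calls.

## Working session

There is one attempt and no reset: what is moved stays moved. The work goes in short steps, each a Python script; the robot and the scene stay as the last script left them, time stands still between calls to the robot, and variables do not carry over. Pictures are saved under pics/ and viewed, at most 14 in all, crops included, and the job is handed in when it is done.

```bash
ls; mkdir -p pics; python3 - <<'E'
from rig import env
import cv2
for n in("top","scene"):
    im=env.camera(n); cv2.imwrite(f"pics/{n}0.png",im[...,::-1]); m=env.camera_model(n); print(n,m)
print(env.state(), env.grip_point_offset)
E
```

```text
pics
top {'mtx': array([[465.34477096,   0.        , 326.03226336],
       [  0.        , 465.34477096, 200.31002028],
       [  0.        ,   0.        ,   1.        ]]), 'extrinsics': array([[-0.02728239, -0.99417418,  0.10427546,  0.43587004],
       [-0.9995001 ,  0.0287972 ,  0.01304888, -0.00580783],
       [-0.0159757 , -0.10386733, -0.99446285,  1.16813219],
       [ 0.        ,  0.        ,  0.        ,  1.        ]])}
scene {'mtx': array([[413.9389473 ,   0.        , 313.87521498],
       [  0.        , 413.9389473 , 206.03858887],
       [  0.        ,   0.        ,   1.        ]]), 'extrinsics': array([[ 0.25994525,  0.5097737 , -0.82009709,  1.23168367],
       [ 0.9656194 , -0.13480022,  0.22227925, -0.18819077],
       [ 0.00276285, -0.8496821 , -0.52728805,  0.46835135],
       [ 0.        ,  0.        ,  0.        ,  1.        ]])}
{'clock': 0.1, 'joint_pos': array([ 1.33979436,  0.68992737, -0.19453292,  1.56621465,  0.15731373,
        0.90254259, -0.21510195]), 'dq': array([ 3.66925440e-04, -2.64376891e-03,  1.82084866e-04, -3.02245843e-03,
       -9.13687425e-04,  1.05368380e-03, -6.40566866e-05]), 'joint_torque': array([-3.17601007e-03, -5.28504789e+01, -1.27152253e+00, -1.53838402e+01,
       -5.25559508e-02,  1.91431252e-03,  5.50938307e-05]), 'ee_pos': array([ 0.16338321, -0.60267409,  0.23798033]), 'tcp_rot': array([-3.11243099e+00, -4.14655939e-01,  5.51320936e-04]), 'ft_force': array([-0.29759779, -0.00549504, -0.54142662]), 'wrist_torque': array([ 0.02771533, -0.0142253 , -0.08859013]), 'finger_force': 0.0, 'finger_gap': 0.08819281270516253} 0.0187
```

View pics/top0.png

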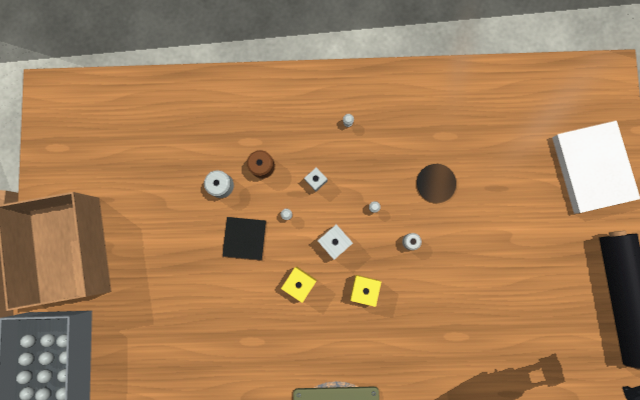

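View pics/scene0.png

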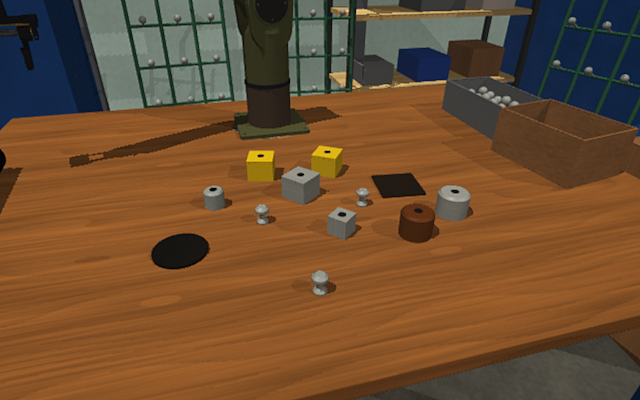

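The top view shows:
- Covers: large_round at (217,183), small_square (316,179), large_square (335,242) and small_round (413,242).
- Pads: square pad at (244,239), round pad (437,183).
- Knobs: (348,120), (286,215) and (375,207).
- Look-alikes: brown round at (260,163), yellow squares at (298,285) and (366,291).

The candidates for large_round are (217,183), plated grey, and (260,163), brown, so it is the grey one. The candidates for large_square are (335,242), plated grey, and the two yellow ones, so it is again the grey one. I'll confirm both in an enlarged crop.

```bash
cat > h.py <<'E'
import numpy as np, cv2
from rig import env
from scipy.spatial.transform import Rotation as R
def ray(m,uv,z):
    K=m["mtx"];T=m["extrinsics"]
    d=T[:3,:3]@np.linalg.solve(K,[uv[0],uv[1],1.]);o=T[:3,3]
    return (o+d*(z-o[2])/d[2])[:2]
def dot(im,uv,r):
    """centroid of the dark blob nearest uv within radius r"""
    g=im.max(2).astype(float);u,v=map(int,uv)
    yy,xx=np.mgrid[v-r:v+r+1,u-r:u+r+1];w=np.clip(110-g[v-r:v+r+1,u-r:u+r+1],0,None)
    w*=(xx-u)**2+(yy-v)**2<=r*r
    return np.array([(xx*w).sum(),(yy*w).sum()])/w.sum()
def side_yaw(m,cnt,z):
    """yaw (mod 90 deg) of a square contour whose outline lies at height z"""
    p=np.array([ray(m,q,z) for q in cnt.reshape(-1,2)],np.float32)*1000
    (c,s,a)=cv2.minAreaRect(p.astype(np.float32)); return np.array(c)/1000,np.array(s),np.deg2rad(a)
def down(yaw): # tool z down, tool y axis at world angle yaw
    y=np.array([np.cos(yaw),np.sin(yaw),0]);z=np.array([0,0,-1.]);x=np.cross(y,z)
    return R.from_matrix(np.c_[x,y,z]).as_rotvec()
E
python3 - <<'E'
from h import *
im=cv2.imread("pics/top0.png")[...,::-1]; m=env.camera_model("top")
for n,uv,z in [("LR",(217,183),.052),("SR",(413,242),.04),("LS",(335,242),.052),("SS",(316,179),.04)]:
    c=dot(im,uv,5); print(n,c.round(1),ray(m,c,z).round(4))
hsv=cv2.cvtColor(im,cv2.COLOR_RGB2HSV)
for n,uv,z in [("kA",(348,119),.035),("kB",(286,214),.035),("kC",(374,206),.035),("brown",(260,162),.052),("y1",(298,285),.052),("y2",(366,291),.052)]: print(n,ray(m,uv,z).round(3))
for n,uv in [("SP",(244,239)),("RP",(437,183))]:
    g=im.max(2)<95; k,l=cv2.connectedComponents(g.astype(np.uint8)); M=(l==l[uv[1],uv[0]]).astype(np.uint8)
    c=max(cv2.findContours(M,0,2)[0],key=cv2.contourArea); print(n,M.sum(),side_yaw(m,c,.006))
for n,uv,z in [("LS",(335,242),.052),("SS",(316,179),.04)]:
    M=np.zeros(im.shape[:2],np.uint8);M[uv[1]-18:uv[1]+19,uv[0]-18:uv[0]+19]=1
    M&=((hsv[...,1]<70)&(hsv[...,2]>165)).astype(np.uint8)
    M=cv2.morphologyEx(M,3,np.ones((3,3),np.uint8))
    c=max(cv2.findContours(M,0,2)[0],key=cv2.contourArea); print(n,side_yaw(m,c,z))
cv2.imwrite("pics/crop.png",cv2.resize(im[100:310,190:470,::-1],None,fx=2.8,fy=2.8,interpolation=2))
w=env.camera_model("wrist"); s=env.state()
Rt=R.from_rotvec(s["tcp_rot"]).as_matrix(); print(Rt.T@(w["extrinsics"][:3,3]-s["ee_pos"]), Rt.T@w["extrinsics"][:3,:3], w["mtx"])
E
```

```text
LR [215.9 182.2] [0.6049 0.2753]
SR [412.8 241. ] [ 0.4496 -0.1972]
LS [334.8 241.3] [ 0.4538 -0.0095]
SS [315.2 177.9] [0.61  0.034]
kA [ 0.757 -0.051]
kB [0.524 0.108]
kC [ 0.537 -0.108]
brown [0.651 0.167]
y1 [0.353 0.081]
y2 [ 0.335 -0.08 ]
SP 1583 (array([0.46867905, 0.21782118]), array([99.50623322, 99.98384094]), np.float64(1.451915345736795))
RP 1043 (array([ 0.59491052, -0.26667969]), array([97.98303223, 93.84120941]), np.float64(1.5405685163161158))
LS (array([ 0.4532128 , -0.00938038]), array([60.24438858, 60.12895966]), np.float64(0.6897266978184144))
SS (array([0.60978363, 0.03399277]), array([39.5320282 , 39.82102203]), np.float64(0.6951691338221004))
[ 0.08182839 -0.00126385 -0.14585571] [[ 7.93711566e-04 -9.48948089e-01 -3.15431284e-01]
 [ 9.99999684e-01  7.42050986e-04  2.83876252e-04]
 [-3.53177314e-05 -3.15431409e-01  9.48948378e-01]] [[300.92919074   0.         323.7543446 ]
 [  0.         300.92919074 194.87956673]
 [  0.           0.           1.        ]]
```

View pics/crop.png

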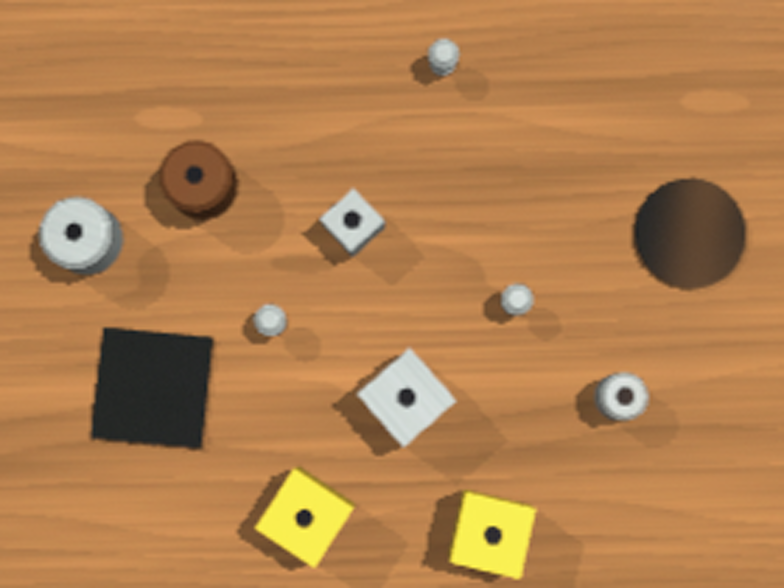

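The crop confirms it: the plated large_round is at crop (74,232) and the plated large_square at (406,398), with brown at (195,175) and yellow at (304,518) and (493,535). I'll leave the look-alikes alone. Round covers go first, with the small one leading.

```bash
cat >> h.py <<'E'
def proj(m,p):
    T=np.linalg.inv(m["extrinsics"]);q=m["mtx"]@(T[:3,:3]@p+T[:3,3]);return q[:2]/q[2]
def best_rot(p,yaws):
    q0=env.state()["joint_pos"];c=[]
    for y in yaws:
        q=env.inverse_kinematics(p,down(y))
        if q is not None and abs(q[6])<2.5: c.append((np.abs(np.array(q)-q0).max(),y))
    return min(c)[1]
def look(xy,z,r=22,save=None):
    m=env.camera_model("wrist");im=env.camera("wrist")
    if save: cv2.imwrite(f"pics/{save}.png",im[...,::-1])
    uv=proj(m,np.array([*xy,z])).round(); c=dot(im,uv,r); c=dot(im,c.round(),r//2+2)
    return ray(m,c,z)
def t(): return round(env.state()["clock"],2)
def pick(xy,h,tz,yaws,save=None,hov=.15):
    xy=np.array(xy);y=best_rot([*xy,hov],yaws);env.goto([*xy,hov],down(y))
    n=look(xy,h,save=save); print("seen",n.round(4),"diff mm",((n-xy)*1e3).round(1),"t",t())
    if np.linalg.norm(n-xy)<.008: xy=(n+xy)/2
    env.move_linear([*xy,tz],vel=.2);env.grab();s=env.state();print("gap",s["finger_gap"],"F",s["finger_force"])
    env.move_linear([*xy,hov],vel=.2);print("lift gap",env.state()["finger_gap"],"t",t())
def place(xy,tz,yaws,hov=.15,save=None):
    y=best_rot([*xy,hov],yaws);env.goto([*xy,hov],down(y))
    env.move_linear([*xy,tz+.007],vel=.1);s=env.state();print("at",s["ee_pos"],"gap",s["finger_gap"],s["ft_force"])
    env.open();env.move_linear([*xy,hov],vel=.2);print("t",t())
P=np.pi
E
python3 - <<'E'
from h import *
im=cv2.imread("pics/top0.png")[...,::-1]; m=env.camera_model("top")
for th in(85,95,105):
    g=(im.max(2)<th).astype(np.uint8); k,l=cv2.connectedComponents(g); M=(l==l[183,424]).astype(np.uint8)
    c=max(cv2.findContours(M,0,2)[0],key=cv2.contourArea); (cc,r)=cv2.minEnclosingCircle(c); print(th,cc,r,ray(m,cc,.006))
rp=ray(m,(435.9,183.2),.006);print(rp)
pick((.4496,-.1972),.04,.007,[0,P/4,-P/4,P/2,P,-P/2,.75*P,-.75*P],save="w_sr")
E
```

```text
85 (431.0, 182.0) 18.43918800354004 [ 0.59632633 -0.25547411]
95 (435.5920715332031, 182.90921020507812) 19.834468841552734 [ 0.59368324 -0.26684536]
105 (435.6153869628906, 183.0) 20.0191707611084 [ 0.59345161 -0.26689179]
[ 0.59292414 -0.26757746]
seen [ 0.4478 -0.1948] diff mm [-1.8  2.4] t 1.98
gap 0.040815811299564804 F 30.000222067610594
lift gap 0.04091210195124154 t 4.5
```

```bash
python3 - <<'E'
from h import *
rp=(.5934,-.2670)
ys=[0,P/4,-P/4,P/2,P,-P/2,.75*P,-.75*P]
place(rp,.007,ys)
print("SR at",look(rp,.046,save="w_rp"))
pick((.6049,.2753),.052,.014,[.4,.4-P],save="w_lr")
print(env.state()["tcp_rot"])
E
```

```text
at [ 0.59391614 -0.26721421  0.01471998] gap 0.04076520034672845 [-0.24671882  0.67004418 -0.80826998]
t 8.35
SR at [ 0.59316112 -0.26610492]
seen [0.6028 0.2777] diff mm [-2.1  2.4] t 10.41
gap 0.06368030794502158 F 30.000302325643133
lift gap 0.06400836141331 t 12.57
[-1.73516699 -2.61789179  0.00397115]
```

View pics/w_rp.png

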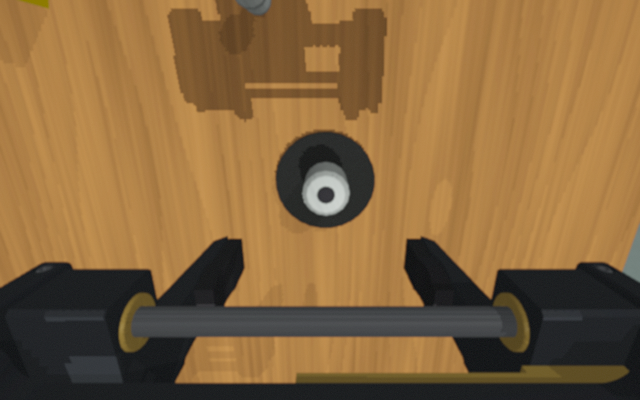

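View pics/w_lr.png

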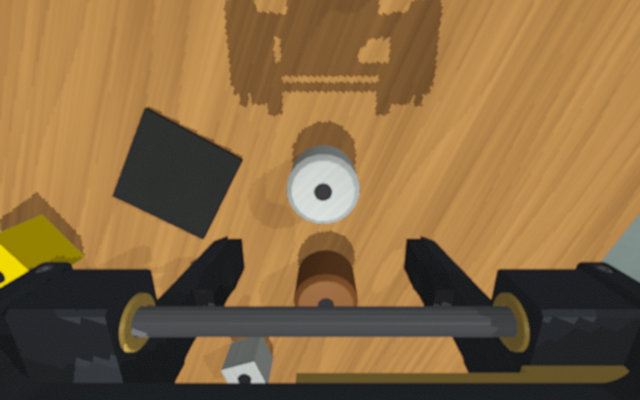

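The small round cover stands on the round pad: dot at (326,195), pad outline centred at about (325,179), and the offset is the cover's height. The second view shows the plated large_round at (323,190), now gripped and lifted.

```bash
python3 - <<'E'
from h import *
rp=(.5934,-.2668); sp=(.4687,.2178)
m={"a":1}
ys=[0,P/4,-P/4,P/2,P,-P/2,.75*P,-.75*P]
place(rp,.014,ys)
print("LR at",look(rp,.058,save="w_lr2"))
s=[.692+k*P/2 for k in(-2,-1,0,1)]; pd=[-.119+k*P/2 for k in(-2,-1,0,1)]
pick((.6098,.034),.04,.007,s,save="w_ss")
place(sp,.007,pd)
print("SS at",look(sp,.046,save="w_sp"))
E
```

```text
at [ 0.5940342  -0.26704689  0.0216028 ] gap 0.06368659036155859 [-0.12274729  0.23763308 -1.99126005]
t 17.29
LR at [ 0.59390962 -0.26527073]
seen [0.6083 0.0363] diff mm [-1.5  2.3] t 18.54
gap 0.039700993835587915 F 29.99973644502461
lift gap 0.03997326157221629 t 21.06
at [0.46901678 0.2179407  0.01447486] gap 0.039776703284849765 [-0.61256327 -0.34993557 -0.79462265]
t 25.15
SS at [0.46835747 0.21873791]
```

View pics/w_lr2.png

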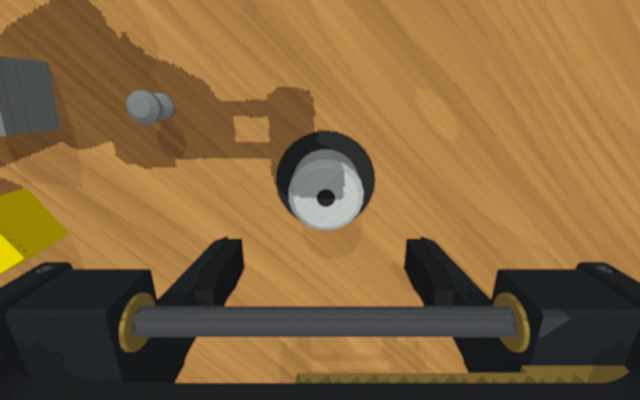

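View pics/w_sp.png

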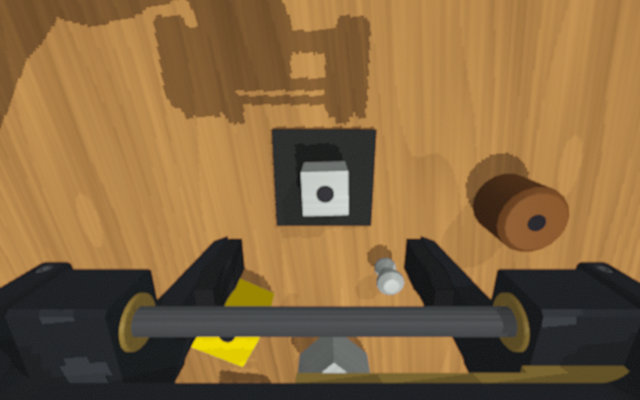

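Both views look right. Large_round sits flat on the round pad with its dot at (326,198). Small_square is square on its pad with its dot at (325,194). Next is the large square cover.

```bash
python3 - <<'E'
from h import *
sp=(.4687,.2178)
s=[.69+k*P/2 for k in(-2,-1,0,1)]; pd=[-.119+k*P/2 for k in(-2,-1,0,1)]
pick((.4536,-.0095),.052,.014,s,save="w_ls")
place(sp,.014,pd)
print("LS at",look(sp,.058,save="w_sp2"))
env.goto([.35,-.45,.25],down(-P/2))
for n in("top","scene"): cv2.imwrite(f"pics/{n}1.png",env.camera(n)[...,::-1])
im=cv2.imread("pics/top1.png")[...,::-1];m=env.camera_model("top")
for n,p in [("LR",(.5934,-.2668,.058)),("LS",(*sp,.058))]:
    u=dot(im,proj(m,np.array(p)).round(),6);print(n,u,ray(m,u,.058))
a=cv2.imread("pics/top1.png")[90:310,190:480];b=cv2.imread("pics/scene1.png")[130:310,130:490]
cv2.imwrite("pics/fin.png",np.vstack([cv2.resize(a,(395,300)),cv2.resize(b,(395,198))]))
print(t())
E
```

```text
seen [ 0.4522 -0.0069] diff mm [-1.4  2.6] t 26.16Traceback (most recent call last):
  File "<stdin>", line 4, in <module>
  File "h.py", line 39, in pick
    env.move_linear([*xy,tz],vel=.2);env.grab();s=env.state();print("gap",s["finger_gap"],"F",s["finger_force"])
    ~~~~~~~~~~~~~~~^^^^^^^^^^^^^^^^^
rig.PlanningError: the arm cannot follow that straight line within its joint ranges
```

```bash
python3 - <<'E'
from h import *
print(env.state()["joint_pos"].round(2))
for k in(-2,-1,0,1):
    y=.69+k*P/2
    for z in(.15,.08,.014):
        q=env.inverse_kinematics([.4529,-.0082,z],down(y)); print(k,z,None if q is None else np.round(q,2))
E
```

```text
[ 0.06  0.64 -0.22  2.15  0.36  0.38 -1.33]
-2 0.15 [-0.17  0.64  0.14  2.17 -0.25  0.35 -2.27]
-2 0.08 [-0.12  0.78  0.05  2.21 -0.24  0.16 -2.29]
-2 0.014 [ 0.04  0.93 -0.19  2.21  1.48  0.16  2.27]
-1 0.15 [ 0.06  0.64 -0.22  2.16  0.35  0.38 -1.33]
-1 0.08 [-0.02  0.78 -0.11  2.2   0.43  0.18 -1.4 ]
-1 0.014 [ 0.17  0.95 -0.41  2.2   1.48  0.33 -2.43]
0 0.15 [ 0.34  0.71 -0.68  2.14  0.84  0.58 -0.27]
0 0.08 [ 0.19  0.81 -0.45  2.19  1.04  0.37 -0.45]
0 0.014 [ 0.17  0.95 -0.41  2.2   1.48  0.33 -0.86]
1 0.15 [ 0.61  0.94 -1.26  2.13  1.13  1.02  0.97]
1 0.08 [ 0.36  0.88 -0.73  2.18  1.2   0.58  0.96]
1 0.014 [ 0.04  0.93 -0.19  2.21  1.48  0.16  0.7 ]
```

```bash
cat > ls.py <<'E'
from h import *
xy=(.4529,-.0082)
for k in(0,1):
    try:
        env.goto([*xy,.12],down(.69+k*P/2)); env.move_linear([*xy,.014],vel=.15); break
    except env.PlanningError as e: print(k,e)
else: raise SystemExit(f"no line {t()}")
env.grab();s=env.state();print(k,"gap",s["finger_gap"],s["ee_pos"])
env.move_linear([*xy,.12],vel=.2);print(env.state()["finger_gap"],t(),env.state()["joint_pos"])
E
python3 ls.py
```

```text
0 gap 0.059599251396657706 [ 0.45299604 -0.00831951  0.01421829]
0.05964400822017628 29.73 [ 0.26649319  0.74550487 -0.56534906  2.16614754  0.9002764   0.4822923
 -0.32069612]
```

```bash
python3 - <<'E'
from h import *
sp=(.4687,.2178)
place(sp,.014,[-.119+k*P/2 for k in(-2,-1,0,1)])
print("LS at",look(sp,.058,save="w_sp2"))
env.goto([.35,-.45,.25],down(-P/2))
for n in("top","scene"): cv2.imwrite(f"pics/{n}1.png",env.camera(n)[...,::-1])
im=cv2.imread("pics/top1.png")[...,::-1];m=env.camera_model("top")
for n,p in [("LR",(.5934,-.2668,.058)),("LS",(*sp,.058))]:
    u=dot(im,proj(m,np.array(p)).round(),4);print(n,u,ray(m,u,.058))
a=cv2.imread("pics/top1.png")[90:310,190:480];b=cv2.imread("pics/scene1.png")[130:310,130:490]
cv2.imwrite("pics/fin.png",np.vstack([cv2.resize(a,(500,300)),cv2.resize(b,(500,250))]))
print(t())
E
```

```text
at [0.46902598 0.21806881 0.0214611 ] gap 0.059668932551765794 [-0.25623637  0.16636493 -1.70401311]
t 33.46
LS at [0.46721225 0.21936294]
LR [440.77777778 179.17361111] [ 0.59529775 -0.26803146]
LS [239.78645161 237.14451613] [0.46989143 0.21691641]
36.04
```

View pics/fin.png

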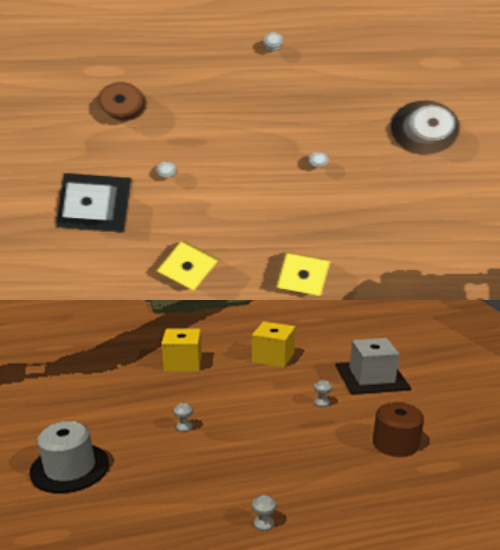

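View pics/w_sp2.png

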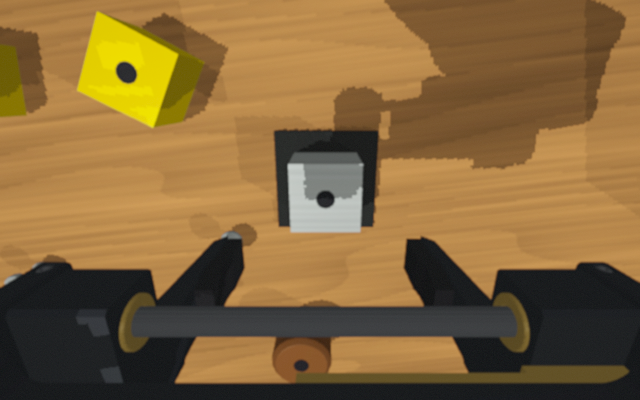

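The final views show both large covers closed, flat and centred on their pads, within about 2 mm: round dot at (433,122), square dot at (86,201). The knobs and look-alikes are where they were, and the gripper is clear.

```bash
python3 -c "
from rig import env
print(env.hand_in())"
```

```text
the job is handed in; nothing more can be done
None
```

The job is handed in at about 36 s on the robot clock: both nested pairs are closed on their pads, measured within about 3 mm of centre, with everything released and the knobs unmoved; the hand-in gave no pass/fail verdict.

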